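# Reverse the ratchet and free the clamped stain bottle

### The job

Free the brown stain bottle from the ratchet clamp and stand it upright in the round steel dish. The ratchet is set to tighten: first tip its pawl lever over to the other side, then swing the handle to and fro, ratcheting counter-clockwise (seen from above), until the jaw has backed all the way off the bottle. Leave the jaw open, and leave the spare bottle and the small carton where they are.

Things in the scene. Friction and masses are not known exactly. Their poses are not given: they have to be found in the camera images.
- clamp: Grey bottle clamp, fixed to the worktop, 130 (x) x 270 (y) mm; its deck is 30 mm high. Origin: centre of its underside, on the worktop. Its y axis points from the bottle seat to the ratchet. In its frame the ratchet hub's vertical axis is at (0, 45) mm and the bottle seat's centre at (0, -85) mm. The seat has low aluminium walls (back 32 mm high on the -y side, two cheeks 20 mm high at x = +-30 mm), 2 mm clear of the bottle
- hub_axis (a point): point on the vertical axis of the hub and of the ratchet handle, at deck height (30 mm above the worktop). The hub is a toothed steel disc 88 mm across, 24 teeth (0.26 rad apart); it is stiff (about 0.25 N m) and stays where it is left. Turning it counter-clockwise seen from above draws the jaw back 9 mm per rad (full travel at about 1.8 rad); at the start the jaw is fully closed
- knob (a point): middle of the black upright knob at the end of the ratchet handle: a cylinder of 23 mm diameter, 44 mm tall (from 62 to 106 mm above the worktop; the point is 86 mm above it), 115 mm from the hub axis; it does not spin on the handle. The handle is a dark steel bar 16 mm wide whose top is 63 mm above the worktop
- handle (a joint): angle of the ratchet handle in rad, counter-clockwise positive from above, -0.8 to 0.8; at 0 it points along the clamp's +y. It idles at about 0.08 N m and stays where left. It drives the hub only towards the side to which the pawl lever leans and clicks back over the teeth the other way; each reversal loses up to one tooth (0.26 rad) before it drives. Above about 2 rad/s the pawl may skip
- pawl_ball (a point): centre of the black ball (18 mm diameter) on top of the weighted pawl lever. The lever stands on the handle 34 mm from the hub axis and rocks sideways, about a pin along the handle that is 56 mm above the worktop; the ball is 48 mm from the pin, so that it leans 20 to 29 mm to one side, 94 to 100 mm above the worktop, and is 104 mm above it when upright. Past upright it falls over to the other side by its own weight; pushing it over takes less than 1 N
- pawl (a joint): lean of the pawl lever in rad: about -0.43 to -0.65 leaning to the clockwise side of the handle (tighten, as it starts), +0.43 to +0.65 leaning to the counter-clockwise side (loosen), 0 upright; 0.43 when its claw rests on a tooth, 0.65 when it lies between teeth
- jaw (a joint): how far the clamp jaw has drawn back from the bottle, in m: 0 closed (start) to 0.0162 fully back; it moves only with the hub
- jaw_lip (a point): middle of the top edge of the jaw's lip, 115 mm above the worktop. The jaw is an aluminium post, 30 mm wide, beside the bottle on the hub side; its lip reaches 4.5 mm in over the bottle's shoulder when closed, so that the bottle cannot be lifted
- stain_bottle: the brown glass stain bottle with a black screw cap that stands in the clamp, 48 mm diameter, 104 mm tall, 0.14 kg (varies). Origin: centre of its underside, 30 mm above the worktop at the start; z along the bottle. The cap, 30.6 mm in diameter, fixed, spans 87 to 104 mm above the origin; below it the shoulder widens to the full 48 mm at 62 mm
- dish: round shallow steel dish, fixed to the worktop, 108 mm outside diameter, rim 12 mm high, flat floor about 94 mm across. Origin: centre of its underside, on the worktop
- dish_floor (a point): centre of the dish's floor, 4 mm above the worktop
- spare_bottle: a second brown bottle with a black cap like the first, 48 mm diameter, 104 mm tall, standing on the worktop: to be left alone. Origin: centre of its underside
- lancet_box: small carton 45 x 62 x 38 mm on the worktop to the left of the clamp: to be left alone. Origin: centre of its underside
Not all that is in view belongs to the job. What is shaped like the stain_bottle but turquoise is not meant.

How it is judged:
On the way, in this order (a step that is already met when the one before it is completed fails the run):
1. the pawl lever leans to the counter-clockwise (loosen) side while the jaw is still closed (value of joint pawl above 0.2 rad and value of joint jaw below 0.001 m), for 0.2 s.
2. the jaw has been ratcheted back at least 14 mm while the bottle still stands in the clamp's seat (value of joint jaw above 0.014 m and y of stain_bottle in the frame of clamp below -0.07 m and height (world z) of stain_bottle below 0.036 m), for 0.2 s.
At the end, for the whole second after the job is handed in: the bottle stands upright (within 0.08 rad) and still on the floor of the dish, its centre within 30 mm of the dish's centre and its underside within 3 mm of the dish's floor; the jaw is still at least 13 mm back (value of joint jaw above 0.013 m and horizontal distance between stain_bottle and dish_floor below 0.03 m and z of stain_bottle in the frame of dish_floor below 0.003 m and angle between stain_bottle's own z axis and vertical below 0.08 rad and linear speed of stain_bottle below 0.02 m/s); the robot touches nothing.
It fails at once if the bottle is tipped over (more than 0.7 rad) (angle between stain_bottle's own z axis and vertical above 0.7 rad).
It fails at once if the spare bottle is moved more than 30 mm (distance of spare_bottle from where it was at the start of the episode above 0.03 m).
It fails at once if the small carton is moved more than 30 mm (distance of lancet_box from where it was at the start of the episode above 0.03 m).
It also fails if it takes over 72 s, if anything falls off the work surface, if the arm or the gripper's body presses on something with over 40 N, if the wrist force passes 120 N, or if a joint passes its speed limit or range.

### The arm

A 7-joint arm with a two-finger parallel gripper is mounted at the origin on a cart in front of the work surface, level with it; the furniture and walls round the work are solid. World frame = base frame: x ahead of the robot, y to its left, z up, the work surface at z = 0. Lengths are in m, angles in rad, forces in N, time in s.
With the tool pointing down it reaches from about 0.35 to 0.9 m from the base axis. Payload 19.9 kg.
Tool frame: the origin (TCP) lies on the centre line of the jaws, within the pads' length; the fingertips stand 22 mm ahead of it and the grasp point (between the pads) lies 3 mm ahead of it; z points along the fingers, y is the line along which they close (so a half turn about z gives the same grasp; the last joint's range is limited). The gripper opens to 94 mm and grips with 3 to 60 N. Pads are 16 mm wide; open, the fingers measure 119 mm over their backs; the gripper's body (75 mm by 177 mm) begins 78 mm behind the grasp point.
Start: joints at [-1.377, 0.417, -0.01, 1.614, 0.005, 1.111, -0.053], TCP at [0.146, 0.608, 0.227] pointing down, gripper open.
Joint ranges: [-2.81, 2.81], [-0.39, 2.02], [-1.27, 1.25], [0.06, 2.57], [-1.19, 4.33], [0.19, 2], [-2.82, 2.82]. Speed limits (rad/s): [1.89, 1.89, 2.39, 2.39, 3.01, 3.01, 3.01].

### API

Orientations are given as [roll, pitch, yaw] about the fixed x, y, z axes, in that order (R = Rz(yaw) Ry(pitch) Rx(roll)).
In Python, from plant import * gives the robot as it stands.
- The arm moves only by the tool apply_moves, never from a script. Its arguments are lists of equal length, an entry for each row: "offset": the shift along the tool's x, y, z in mm, a list of three; "yaw": the turn about the tool's z in rad. A call has 1 to 8 rows; each row shifts and turns the commanded pose from where the row before left it, along the tool's axes as they then stand; what a row does not reach is not made up. A row lasts 1/8 s, in which the tool goes at most 62.5 mm and 10.7 degrees, less where a joint would pass 70% of its speed; a pose out of reach is approached as far as the arm can. A call is refused whole if a number of a shift passes 62.5 or a number of a turn 0.188, either way. A call with a gripper value outside its range is refused whole. "gripper" is the closure in counts, from 0 (fully open) to 255 (shut), set as the call begins (left out, the last holds). The fingers move at their own pace and stop on an object; "newtons" is the grip in N (left out, the last holds). Time passes only in rows, so rows that do not move let the fingers close. It gives the time, the measured TCP pose, the force, the opening and the grip force at its end, in the units of the state.
- sense(): the state, without advancing time (a new reading comes with each control period).
- camera(name): name is "scene" or "top" or "wrist"; returns the picture (420x560x3 uint8, red, green, blue); there is no depth.
- camera_params(name): a dict with "fovy" (degrees; the focal length in pixels is half the picture's height over the tangent of half this angle, whatever the lens; pixels are square), "cx", "cy" (the principal point, pixels), "distortion" ([k1, k2, p1, p2, k3] as OpenCV has them; the pictures are not rectified), "xyz" and "rotation" of the camera in the world. Camera axes: x right, y down, z forward; pixel columns grow to the right and rows downward; lengths in m; the calibration is good to about 2 mm. A picture is of the moment at which its call begins: read the wrist's pose just before it. camera_params takes no time and is no camera call; for the wrist camera it gives the pose at the moment of the call.
- close_job(): hands the job in; it is judged then, once.
Trained networks look in the newest picture that a camera, given by its name, has taken for a name from the list of things; names that differ only in an ending like _2 or _b are one class to them, and where a whole thing is asked for, a point or a joint stands for the part that bears it (a point fixed in the world has none). Each returns a list of dicts, best first, with "confidence" (0 to 1); they miss things now and then, are a little off and sometimes report something else, mostly with a low value. They report only what shows in the picture. A call takes as long as a camera call. They do not tell look-alikes from the thing itself.
- find_in(name, camera): "bbox" ([left, top, right, bottom] in pixels, round what is visible of it).
- regions_of(name, camera): "mask" (420x560 bool, what is visible of it) and "bbox" ([left, top, right, bottom] in pixels, round what is visible of it).
The state is a dict: "t": time; "joint_pos": joint angles; "dq": joint speeds; "effort": joint torques, N m; "ee_pos": TCP position; "orientation": TCP orientation; "force": force on the tool from outside, world axes, zero at the start; "ft_torque": the same for the moment, N m; "gripper_width": finger opening in m; "grasp_force": force on a finger pad.
Only numpy, scipy, OpenCV 4.12 (cv2) and the standard library are available. Lean on these libraries where they do the work, as an engineer would, in place of code of your own. Each camera call takes 0.05 s, during which the arm holds its last target. There are 200 camera calls.

## Working session

There is one attempt and no reset: what is moved stays moved. The work goes in short steps, Python scripts to look and compute and a tool call to move; the robot and the scene stay as the last step left them, time stands still between calls to the robot, and variables do not carry over. Pictures are saved under pics/ and viewed, at most 12 in all, crops included, and the job is handed in when it is done.

Besides the shell and the picture viewer there is one more tool, called after ">>>" as name(argument=value, ...) on one line, values as JSON. apply_moves: Moves the arm, as the interface text tells. Its arguments: {"type":"object","properties":{"offset":{"type":"array"},"yaw":{"type":"array"},"gripper":{"type":"number"},"newtons":{"type":"number"}},"required":["offset","yaw"]}

```bash
mkdir -p pics; cat > h.py <<'E'
from plant import *
import numpy as np, cv2
def K(p,h=420):
    f=h/2/np.tan(np.radians(p["fovy"])/2); return np.array([[f,0,p["cx"]],[0,f,p["cy"]],[0,0,1]])
def ray(cam,uv,z,p=None):
    p=p or camera_params(cam)
    n=cv2.undistortPoints(np.array([[uv]],float),K(p),np.array(p["distortion"],float))[0,0]
    R=np.array(p["rotation"],float).reshape(3,3); d=R@np.array([n[0],n[1],1]); o=np.array(p["xyz"])
    return o+d*(z-o[2])/d[2]
def proj(cam,X,p=None):
    p=p or camera_params(cam)
    R=np.array(p["rotation"],float).reshape(3,3); c=R.T@(np.array(X,float)-np.array(p["xyz"]))
    return cv2.projectPoints(c.reshape(1,1,3),np.zeros(3),np.zeros(3),K(p),np.array(p["distortion"],float))[0].ravel()
def save(cam,name):
    im=camera(cam); cv2.imwrite("pics/"+name,im[:,:,::-1]); return im
E
python3 - <<'E'
from h import *
ims=[save(c,c+"0.png") for c in("scene","top")]
for c in("scene","top"):
    p=camera_params(c);print(c,p["fovy"],np.round(p["xyz"],3),np.round(p["rotation"],2).tolist())
    for n in("clamp","knob","pawl_ball","handle","jaw_lip","stain_bottle","dish","lancet_box","spare_bottle"):
        print(n,[(np.round(d["bbox"]).tolist(),round(d["confidence"],2)) for d in find_in(n,c)][:4])
s=sense();print(s["t"],s["ee_pos"],s["orientation"],s["gripper_width"])
E
```

```text
scene 50.84163942481703 [-0.237 -0.72   0.757] [-2.14, -0.0, -0.68]
clamp []
knob [([235.0, 178.0, 271.0, 213.0], 0.87)]
pawl_ball [([273.0, 198.0, 289.0, 227.0], 0.6), ([235.0, 177.0, 317.0, 249.0], 0.27)]
handle [([233.0, 176.0, 271.0, 211.0], 0.4)]
jaw_lip [([271.0, 200.0, 290.0, 226.0], 0.61)]
stain_bottle [([193.0, 179.0, 206.0, 212.0], 0.94), ([322.0, 260.0, 361.0, 287.0], 0.68), ([286.0, 199.0, 303.0, 232.0], 0.59)]
dish [([320.0, 259.0, 362.0, 289.0], 0.93)]
lancet_box [([205.0, 184.0, 228.0, 199.0], 0.74)]
spare_bottle [([373.0, 278.0, 393.0, 319.0], 0.98)]
top 54.68839507449515 [0.313 0.089 1.138] [-3.06, -0.02, -1.55]
clamp [([174.0, 155.0, 286.0, 202.0], 0.88), ([173.0, 167.0, 225.0, 189.0], 0.61)]
knob [([171.0, 167.0, 230.0, 190.0], 0.92)]
pawl_ball [([202.0, 165.0, 211.0, 183.0], 0.56)]
handle [([260.0, 167.0, 280.0, 189.0], 0.73), ([126.0, 178.0, 159.0, 204.0], 0.61), ([174.0, 164.0, 225.0, 189.0], 0.55)]
jaw_lip [([239.0, 172.0, 266.0, 186.0], 0.62)]
stain_bottle [([138.0, 212.0, 160.0, 230.0], 0.9), ([123.0, 256.0, 147.0, 274.0], 0.67), ([262.0, 167.0, 280.0, 188.0], 0.64)]
dish [([325.0, 170.0, 362.0, 209.0], 0.92)]
lancet_box [([128.0, 181.0, 154.0, 201.0], 0.62)]
spare_bottle [([392.0, 192.0, 420.0, 209.0], 0.77), ([173.0, 165.0, 228.0, 191.0], 0.68)]
1.0 [0.14599198 0.607681   0.22742529] [-3.14149751e+00  5.79740192e-05  2.90581803e+00] 0.09409322814157219
```

```bash
sed -i 's/np.array(p\["rotation"\],float).reshape(3,3)/rot(p["rotation"])/' h.py; cat >> h.py <<'E'
from scipy.spatial.transform import Rotation
def rot(r): return Rotation.from_euler("xyz",r).as_matrix()
E
python3 - <<'E'
from h import *
t=cv2.imread("pics/top0.png");s=cv2.imread("pics/scene0.png")
cv2.imwrite("pics/topc.png",cv2.resize(t[140:290,115:435],None,fx=2.5,fy=2.5,interpolation=2))
cv2.imwrite("pics/scenec.png",cv2.resize(s[160:330,180:407],None,fx=3.5,fy=3.5,interpolation=2))
E
```

```text
(no output)
```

View pics/topc.png

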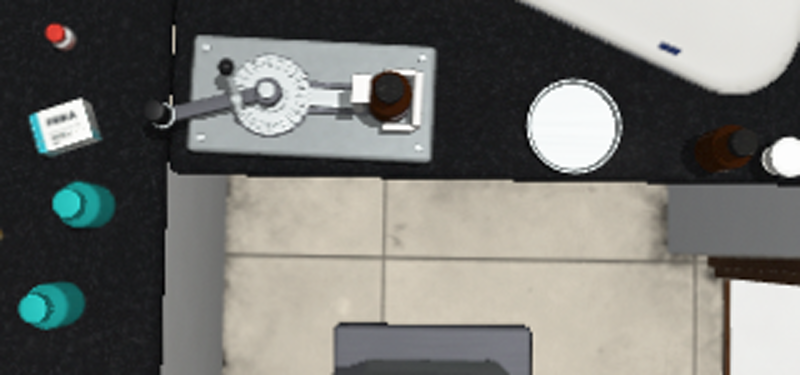

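View pics/scenec.png

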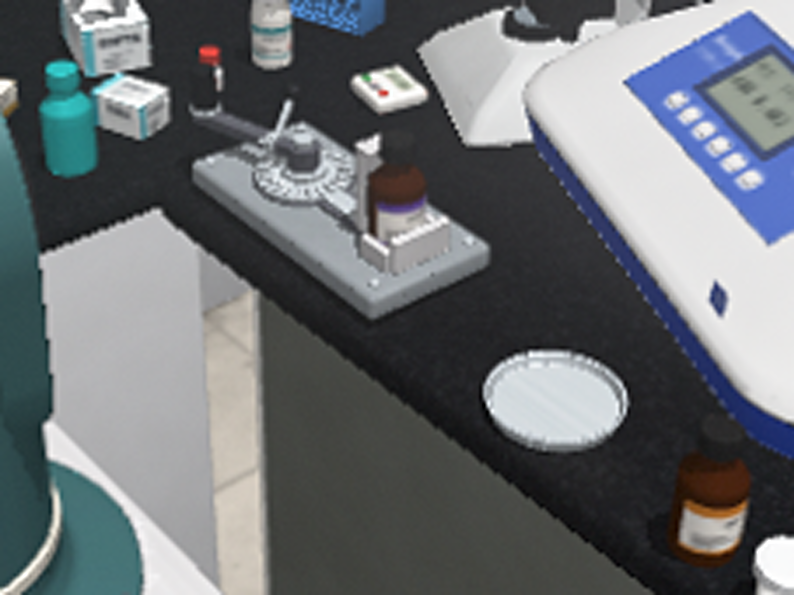

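```bash
python3 - <<'E'
from h import *
p=camera_params("top")
f=lambda u,v:(115+u/2.5,140+v/2.5)
for n,u,z in[("knobtop",(156,108),.106),("ball",(226,66),.097),("hubboss",(267,89),.07),("cap",(388,88),.134),("dishrim",(573.5,126),.012),("spcap",(744,143),.104),
 ("c1",(193,36),.03),("c2",(436,48),.03),("c3",(432,162),.03),("c4",(187,150),.03),("screw1",(206,46),.03),("carton",(65,125),.038),("turqcap",(68,204),.1)]:
    print(n,np.round(ray("top",f(*u),z,p),4))
ps=camera_params("scene")
g=lambda u,v:(180+u/3.5,160+v/3.5)
for n,u,z in[("knobtop",(207,100),.106),("balltop",(291,94),.1),("cap",(401,135),.134),("dish",(556,397),.008),("c_front",(374,303),.03),("c_right",(489,246),.03),("c_left",(194,172),.03)]:
    print("s",n,np.round(ray("scene",g(*u),z,ps),4))
E
```

```text
knobtop [0.4473 0.3246 0.106 ]
ball [0.4936 0.2554 0.097 ]
hubboss [0.4743 0.2152 0.07  ]
cap [0.468 0.087 0.134]
dishrim [ 0.4481 -0.1224  0.012 ]
spcap [ 0.4231 -0.2859  0.104 ]
c1 [0.5383 0.304  0.03  ]
c2 [0.5298 0.0345 0.03  ]
c3 [0.4031 0.0371 0.03  ]
c4 [0.4113 0.3059 0.03  ]
screw1 [0.5273 0.2891 0.03  ]
carton [0.4357 0.4404 0.038 ]
turqcap [0.3472 0.4139 0.1   ]
s knobtop [0.4154 0.2723 0.106 ]
s balltop [0.4856 0.2438 0.1   ]
s cap [0.4754 0.0842 0.134 ]
s dish [ 0.4541 -0.1232  0.008 ]
s c_front [0.4046 0.0314 0.03  ]
s c_right [0.531  0.0326 0.03  ]
s c_left [0.4059 0.2851 0.03  ]
```

View pics/top0.png

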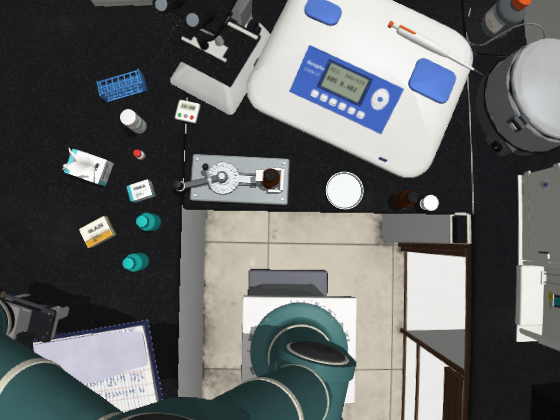

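```bash
cat >> h.py <<'E'
def go(X,yaw,n,s=None):
    "rows to world pos X (m), yaw, in n equal rows: tool offsets mm"
    s=s or sense(); q=np.array(s["ee_pos"]); y=s["orientation"][2]
    dy=(yaw-y+np.pi)%(2*np.pi)-np.pi; st=(np.array(X)-q)/n*1000
    R0=rot([np.pi,0,y]); out=[]
    for i in range(n):
        R=rot([np.pi,0,y+dy*i/n]); out.append([int(round(v)) for v in R.T@st])
    print(out,[round(-dy/n,3)]*n)
E
python3 -c "
from h import *
go([.528,.2626,.20],1.79,12)"
```

```text
[[-38, -21, 2], [-39, -17, 2], [-41, -13, 2], [-42, -9, 2], [-43, -5, 2], [-43, -1, 2], [-43, 3, 2], [-42, 6, 2], [-42, 10, 2], [-40, 14, 2], [-39, 18, 2], [-37, 21, 2]] [np.float64(0.093), np.float64(0.093), np.float64(0.093), np.float64(0.093), np.float64(0.093), np.float64(0.093), np.float64(0.093), np.float64(0.093), np.float64(0.093), np.float64(0.093), np.float64(0.093), np.float64(0.093)]
```

The top picture shows the clamp round (240,180) and the handle pointing left to the knob at (178,184), with the ball at (205,166). The dish is at (344,190). There are two brown bottles. The one at (270,177) stands in the clamp's seat, so it is the stain bottle. The one at (405,200) is the spare. The turquoise bottles at (148,222) and (135,263) are look-alikes. The scene crop already confirms this.

>>> apply_moves(offset=[[-38,-21,0],[-39,-17,0],[-41,-13,0],[-42,-9,0],[-43,-5,0],[-43,-1,0],[-43,3,0],[-42,6,0]], yaw=[0.093,0.093,0.093,0.093,0.093,0.093,0.093,0.093], gripper=255)

```text
t: 2.0
ee_pos: [0.4028, 0.3771, 0.2276]
orientation: [3.141, -0.0, 2.159]
force: [1.0, 0.6, -0.6]
gripper_width: 0.0177
grasp_force: 0.0
```

>>> apply_moves(offset=[[-42,10,2],[-40,14,2],[-39,18,2],[-37,21,2],[0,0,0]], yaw=[0.093,0.093,0.093,0.093,0])

```text
t: 2.62
ee_pos: [0.5302, 0.2599, 0.2193]
orientation: [3.141, 0.001, 1.784]
force: [-0.9, 0.7, 0.3]
gripper_width: 0.0002
grasp_force: 0.0
```

```bash
python3 - <<'E'
from h import *
s=sense();print(s["t"],s["ee_pos"],s["orientation"],s["joint_pos"],s["force"])
im=save("wrist","w1.png")
for n in("pawl_ball","knob"): print(n,[(d["bbox"],d["confidence"]) for d in find_in(n,"wrist")][:3])
print([(n,proj("wrist",X).round()) for n,X in(("ball",[.4928,.2549,.097]),("knob",[.4467,.3276,.106]),("tip",[.528,.2626,.1]))])
go([.528,.2626,.105],1.79,3)
E
```

```text
2.625 [0.53016664 0.25991551 0.21932783] [3.14114225e+00 1.42554980e-03 1.78397967e+00] [-0.81892012  0.38262701  0.39758469  1.72292696 -0.16394399  1.06895071
 -0.15484821] [-0.91131561  0.70338419  0.25436281]
pawl_ball [([200.7, 191.1, 248.8, 213.2], 0.93)]
knob [([185.7, 106.8, 250.6, 238.7], 0.69)]
[('ball', array([242., 213.])), ('knob', array([204., 125.])), ('tip', array([280., 214.]))]
[[0, 0, 38], [0, 0, 38], [0, 0, 38]] [np.float64(0.0), np.float64(0.0), np.float64(0.0)]
```

View pics/w1.png

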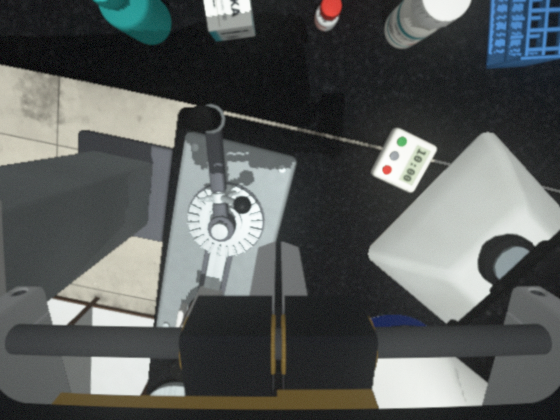

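>>> apply_moves(offset=[[0,0,38],[0,0,38],[0,0,38],[0,0,0]], yaw=[0,0,0,0])

```text
t: 3.28
ee_pos: [0.5263, 0.2631, 0.1036]
orientation: [-3.138, 0.001, 1.792]
force: [0.4, 0.3, 0.2]
gripper_width: 0.0002
grasp_force: 0.0
```

```bash
python3 - <<'E'
from h import *
s=sense();print(s["ee_pos"],s["orientation"],s["force"])
P=np.array([.4645,.2485]);d=np.array([.976,.217])
q=np.array(s["ee_pos"][:2])-P;print("tangential",q@d,"radial",q@[-.217,.976])
p=camera_params("wrist")
save("wrist","w2.png")
for n in("pawl_ball","knob"): print(n,[(d["bbox"],d["confidence"]) for d in find_in(n,"wrist")][:3])
print(proj("wrist",[.4928,.2549,.097],p))
p0=dict(p);print(p["xyz"],p["rotation"])
E
```

```text
[0.52629843 0.26313303 0.1036197 ] [-3.13760221e+00  1.13658312e-03  1.79169156e+00] [0.41562829 0.3249209  0.20170282]
tangential 0.06349063703434786 radial 0.0008715817621247606
pawl_ball [([163.4, 228.0, 241.7, 273.5], 0.59)]
knob []
[221.55845317 266.69368109]
[0.50839796 0.34064822 0.25966051] [2.86358308 0.00539092 0.22144528]
```

View pics/w2.png

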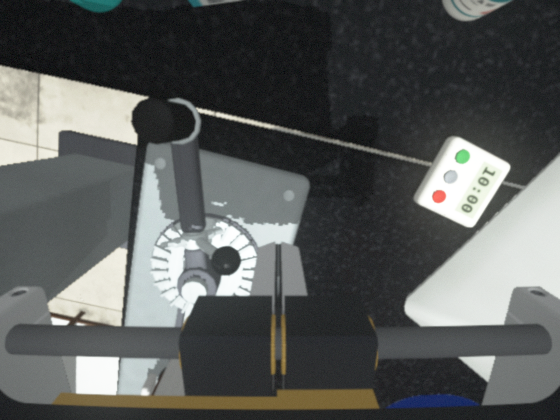

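The wrist view shows the ball at (227,261), about 6 px from the prediction. The fingertip is at its right, level with it, so I can push now.

>>> apply_moves(offset=[[0,-10,0],[0,-10,0],[0,-8,0],[0,-8,0],[0,-8,0],[0,-7,0],[0,0,0],[0,0,0]], yaw=[0,0,0,0,0,0,0,0])

```text
t: 4.42
ee_pos: [0.4786, 0.2518, 0.1055]
orientation: [3.141, 0.0, 1.79]
force: [-0.8, -0.3, 0.2]
gripper_width: 0.0007
grasp_force: 0.0
```

>>> apply_moves(offset=[[0,10,0],[0,20,0],[0,15,-30],[0,0,-30],[0,0,-30],[0,0,0]], yaw=[0,0,0,0,0,0])

```text
t: 5.18
ee_pos: [0.524, 0.2619, 0.1975]
orientation: [3.138, -0.001, 1.789]
force: [-0.1, -0.2, -0.4]
gripper_width: 0.0007
grasp_force: 0.0
```

```bash
python3 - <<'E'
from h import *
s=sense();print(s["ee_pos"],s["orientation"],s["force"])
p=camera_params("wrist")
im=save("wrist","w3.png")
for n in("pawl_ball","knob"): print(n,[(d["bbox"],d["confidence"]) for d in find_in(n,"wrist")][:3])
print("ball cw",proj("wrist",[.4928,.2549,.097],p),"ccw",proj("wrist",[.4365,.242,.097],p),"knob",proj("wrist",[.4467,.3276,.106],p))
cv2.imwrite("pics/w3c.png",cv2.resize(im[60:300,100:340,::-1],None,fx=2.4,fy=2.4))
E
```

```text
[0.52395212 0.2619339  0.19747997] [ 3.13823198e+00 -1.03148346e-03  1.78949710e+00] [-0.0838457  -0.16451611 -0.4349299 ]
pawl_ball [([176.2, 198.9, 242.0, 229.3], 0.8), ([175.9, 106.9, 239.9, 251.5], 0.48)]
knob [([171.8, 110.1, 239.6, 249.3], 0.62), ([166.9, 362.2, 183.0, 396.2], 0.39)]
ball cw [242.96525162 218.86882781] ccw [177.97066016 219.24725033] knob [201.58917289 123.82053494]
```

View pics/w3c.png

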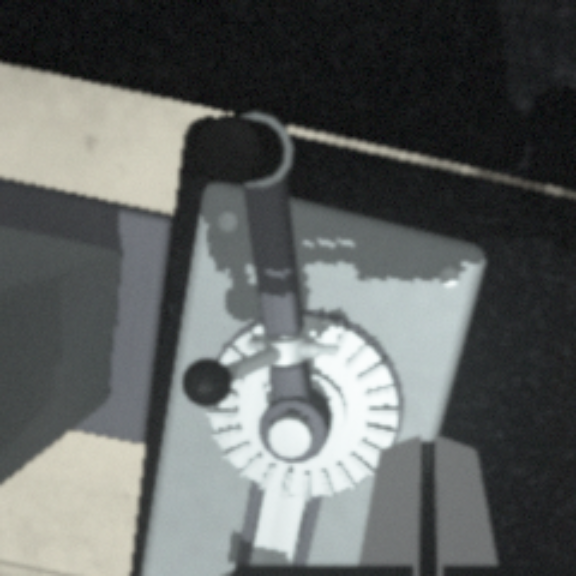

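The ball now shows at full-picture (185,219), left of the handle, so the pawl is on the loosen side. The knob's top is at about (194,122).

```bash
python3 - <<'E'
from h import *
k=ray("wrist",(100+225/2.4,60+148/2.4),.106);print(k)
h=np.array([.472,.2154]);v=k[:2]-h;print(np.hypot(*v),"theta",np.arctan2(-v[0],v[1])+.031)
r=ray("wrist",(100+262/2.4,60+150/2.4),.063);print("ring",r,np.hypot(*(r[:2]-h)))
r=ray("wrist",(100+290/2.4,60+437/2.4),.075);print("hub",r)
E
```

```text
[0.43912339 0.32724669 0.106     ]
0.1165785295227576 theta 0.3168912097887918
ring [0.44166314 0.32749516 0.063     ] 0.11612772859579822
hub [0.47317643 0.21975939 0.075     ]
```

>>> apply_moves(offset=[[27,-23,0],[27,-23,0],[27,-22,0],[0,0,25],[0,0,20],[0,0,0]], yaw=[-0.02,-0.02,-0.02,0,0,0], gripper=120, newtons=10)

```text
t: 6.08
ee_pos: [0.4364, 0.3234, 0.1487]
orientation: [-3.139, 0.002, 1.85]
force: [-0.3, 0.2, 0.5]
gripper_width: 0.0498
grasp_force: 0.0
```

```bash
python3 - <<'E'
from h import *
s=sense();print(s["ee_pos"],s["orientation"],s["gripper_width"])
p=camera_params("wrist");im=save("wrist","w4.png")
print([(d["bbox"],d["confidence"]) for d in find_in("knob","wrist")][:3])
print(proj("wrist",[.440,.3265,.106],p))
go([.440,.3265,.09],1.85,3)
E
```

```text
[0.43636012 0.3234047  0.14870093] [-3.13854314e+00  1.92614493e-03  1.84974432e+00] 0.04980566273675181
[([253.8, 204.7, 311.2, 324.3], 0.78)]
[286.28339784 240.4222079 ]
[[1, 1, 20], [1, 1, 20], [1, 1, 20]] [np.float64(-0.0), np.float64(-0.0), np.float64(-0.0)]
```

View pics/w4.png

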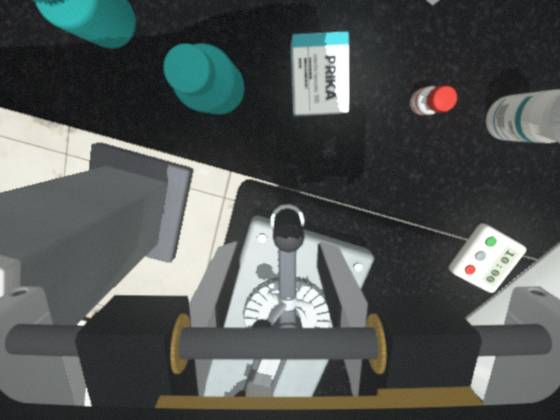

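The knob top at (288,235) lies between the open fingers, within 5 px of the prediction. I go down and grip it lightly.

>>> apply_moves(offset=[[1,1,20],[1,1,20],[1,1,18],[0,0,0]], yaw=[0,0,0,0])

```text
t: 6.68
ee_pos: [0.4389, 0.3276, 0.0917]
orientation: [-3.14, 0.001, 1.85]
force: [0.4, 0.6, 0.1]
gripper_width: 0.0498
grasp_force: 0.0
```

>>> apply_moves(offset=[[0,0,0],[0,0,0],[0,0,0],[0,0,0]], yaw=[0,0,0,0], gripper=255, newtons=8)

```text
t: 7.18
ee_pos: [0.4394, 0.3281, 0.093]
orientation: [3.141, -0.0, 1.85]
force: [-0.6, 0.2, 6.4]
gripper_width: 0.0229
grasp_force: 8.0
```

```bash
python3 - <<'E'
from h import *
s=sense();q=s["ee_pos"];print(q,s["orientation"],s["force"],s["gripper_width"],s["grasp_force"])
v=q[:2]-np.array([.472,.2154]);print(np.hypot(*v),np.arctan2(-v[0],v[1])+.031)
for d in(.15,-.15):
  R=rot([np.pi,0,s["orientation"][2]]);
  c=115*np.array([np.cos(1.54),np.sin(1.54)]);e=115*np.array([np.cos(1.54+d),np.sin(1.54+d)])
  print(d,rot([np.pi,0,1.54]).T@np.append(e-c,0))
E
```

```text
[0.43942283 0.32809261 0.0929646 ] [ 3.14074714e+00 -4.07107374e-04  1.84989835e+00] [-0.63137018  0.16511987  6.38840555] 0.022922665218855512 8.000789433717728
0.1173068418325671 0.3124084910886049
0.15 [-1.29132604e+00 -1.71853852e+01 -2.10460270e-15]
-0.15 [-1.29132604e+00  1.71853852e+01  2.10460270e-15]
```

>>> apply_moves(offset=[[-1.3,17.2,-1.5],[-1.3,17.2,0],[-1.3,17.2,0],[-1.3,17.2,0],[-1.3,17.2,0],[-1.3,17.2,0],[-1.3,17.2,0],[0,0,0]], yaw=[0.15,0.15,0.15,0.15,0.15,0.15,0.15,0])

```text
t: 8.18
ee_pos: [0.5526, 0.2997, 0.0941]
orientation: [3.14, -0.002, 0.797]
force: [6.6, 5.7, -2.6]
gripper_width: 0.0229
grasp_force: 8.0
```

```bash
cat >> h.py <<'E'
def st():
    s=sense();q=s["ee_pos"];v=q[:2]-np.array([.472,.2154])
    print("t",s["t"],"r",np.hypot(*v).round(4),"th",(np.arctan2(-v[0],v[1])+.031).round(3),"yaw-1.54",round(s["orientation"][2]-1.54,3),"z",q[2].round(4),"F",np.round(s["force"],1),s["gripper_width"],s["grasp_force"])
E
python3 -c "
from h import *
st()"
```

```text
t 8.175 r 0.1167 th -0.732 yaw-1.54 -0.743 z 0.0941 F [ 6.6  5.7 -2.6] 0.022942422515032864 8.00034485757351
```

>>> apply_moves(offset=[[-1.2,-16.9,0],[-1.2,-16.9,0],[-1.2,-16.9,0],[-1.2,-16.9,0],[-1.2,-16.9,0],[-1.2,-16.9,0],[-1.2,-16.9,0],[-1.2,-16.9,0]], yaw=[-0.147,-0.147,-0.147,-0.147,-0.147,-0.147,-0.147,-0.147])

```text
t: 9.18
ee_pos: [0.426, 0.3216, 0.094]
orientation: [3.141, 0.002, 1.979]
force: [8.4, -8.6, -1.7]
gripper_width: 0.0229
grasp_force: 8.0
```

>>> apply_moves(offset=[[-1.2,-16.9,0],[-1.2,-16.9,0],[0,0,0]], yaw=[-0.147,-0.147,0])

```text
t: 9.55
ee_pos: [0.3967, 0.304, 0.0941]
orientation: [3.142, 0.001, 2.271]
force: [6.6, -5.5, -3.1]
gripper_width: 0.0227
grasp_force: 8.0
```

```bash
python3 -c "
from h import *
st()
t=save('top','t1.png');a=cv2.imread('pics/top0.png')[150:215,165:295]; b=cv2.imread('pics/t1.png')[150:215,165:295]
cv2.imwrite('pics/t1c.png',cv2.resize(np.vstack([a,b]),None,fx=4.5,fy=4.5,interpolation=2))
for c in('top',):print([(d['bbox'],d['confidence']) for d in find_in('jaw_lip',c)])
"
```

```text
t 9.55 r 0.1163 th 0.735 yaw-1.54 0.731 z 0.0941 F [ 6.6 -5.5 -3.1] 0.02273678092829315 7.9991380870342255
[([236.4, 169.3, 256.7, 184.4], 0.58)]
```

View pics/t1c.png

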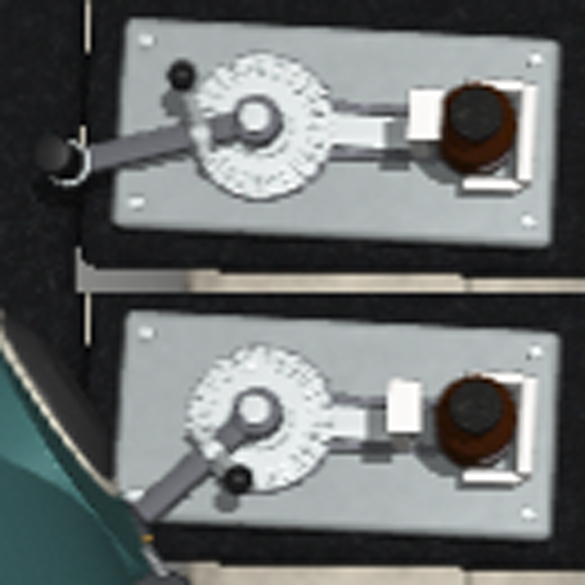

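The jaw edge moved from (408) to (386) in the enlarged crop, about 12 mm, and the bottle still stands in the seat. I make one short stroke more: back 0.6 rad, then forward about 0.4.

>>> apply_moves(offset=[[-1.3,17.2,0],[-1.3,17.2,0],[-1.3,17.2,0],[-1.3,17.2,0],[0,0,0],[0,0,0]], yaw=[0.15,0.15,0.15,0.15,0,0])

```text
t: 10.4
ee_pos: [0.4592, 0.3332, 0.0942]
orientation: [3.141, -0.001, 1.671]
force: [0.5, 5.6, -1.3]
gripper_width: 0.0231
grasp_force: 8.0
```

>>> apply_moves(offset=[[-0.6,-11.5,0],[-0.6,-11.5,0],[-0.6,-11.5,0],[-0.6,-11.5,0],[0,0,0],[0,0,0]], yaw=[-0.1,-0.1,-0.1,-0.1,0,0])

```text
t: 11.15
ee_pos: [0.416, 0.3182, 0.0941]
orientation: [3.141, 0.001, 2.067]
force: [3.5, -4.5, 3.0]
gripper_width: 0.023
grasp_force: 8.0
```

```bash
python3 -c "
from h import *
st()
t=save('top','t2.png')
print([(d['bbox'],d['confidence']) for d in find_in('jaw_lip','top')])
def edge(f):
    g=cv2.imread('pics/'+f)[172:182,235:300].astype(float).mean(2).mean(0); return g.round().astype(int)
for f in('top0.png','t1.png','t2.png'):print(edge(f)[8:35].tolist())
"
```

```text
t 11.15 r 0.117 th 0.53 yaw-1.54 0.527 z 0.0941 F [ 3.5 -4.5  3. ] 0.022983578742423547 8.000130951404572
[([236.2, 171.3, 258.2, 185.2], 0.65)]
[199, 196, 197, 197, 192, 191, 191, 160, 137, 132, 131, 130, 148, 225, 233, 233, 233, 232, 232, 187, 79, 21, 27, 31, 35, 36, 35]
[200, 197, 198, 163, 131, 128, 128, 122, 224, 233, 232, 233, 233, 233, 234, 177, 113, 111, 86, 51, 29, 21, 27, 31, 35, 37, 35]
[200, 197, 163, 136, 131, 128, 122, 222, 232, 232, 232, 232, 232, 237, 184, 120, 115, 111, 86, 52, 29, 21, 27, 31, 35, 37, 36]
```

>>> apply_moves(offset=[[-0.2,-5.8,0],[-0.2,-5.8,0],[0,0,0]], yaw=[-0.05,-0.05,0])

```text
t: 11.62
ee_pos: [0.4064, 0.3118, 0.0941]
orientation: [3.141, 0.001, 2.168]
force: [5.0, -5.5, -0.1]
gripper_width: 0.0229
grasp_force: 8.0
```

```bash
python3 -c "
from h import *
st()
save('top','t3.png')
for f in('t2.png','t3.png'):print((cv2.imread('pics/'+f)[172:182,235:300].astype(float).mean(2).mean(0)).round().astype(int)[8:35].tolist())
"
```

```text
t 11.625 r 0.1166 th 0.628 yaw-1.54 0.628 z 0.0941 F [ 5.  -5.5 -0.1] 0.022864249138608007 7.999853789806366
[200, 197, 163, 136, 131, 128, 122, 222, 232, 232, 232, 232, 232, 237, 184, 120, 115, 111, 86, 52, 29, 21, 27, 31, 35, 37, 36]
[200, 168, 140, 136, 130, 127, 144, 223, 232, 232, 232, 233, 233, 218, 160, 122, 115, 111, 86, 52, 29, 21, 27, 31, 35, 36, 35]
```

>>> apply_moves(offset=[[-0.1,-3.5,0],[-0.1,-3.5,0],[0,0,0]], yaw=[-0.03,-0.03,0])

```text
t: 12.05
ee_pos: [0.401, 0.3076, 0.0941]
orientation: [3.141, 0.001, 2.227]
force: [6.4, -5.4, 0.1]
gripper_width: 0.0227
grasp_force: 8.0
```

```bash
python3 -c "
from h import *
st()
save('top','t4.png')
for f in('t3.png','t4.png'):print((cv2.imread('pics/'+f)[172:182,235:300].astype(float).mean(2).mean(0)).round().astype(int)[8:35].tolist())
"
```

```text
t 12.05 r 0.1164 th 0.687 yaw-1.54 0.687 z 0.0941 F [ 6.4 -5.4  0.1] 0.022668447348784922 7.999934256076813
[200, 168, 140, 136, 130, 127, 144, 223, 232, 232, 232, 233, 233, 218, 160, 122, 115, 111, 86, 52, 29, 21, 27, 31, 35, 36, 35]
[200, 163, 135, 136, 130, 127, 180, 227, 232, 233, 232, 232, 235, 203, 146, 122, 115, 110, 86, 51, 29, 21, 26, 30, 35, 37, 36]
```

>>> apply_moves(offset=[[0,0,0],[0,0,0],[0,0,0]], yaw=[0,0,0], gripper=130)

```text
t: 12.48
ee_pos: [0.3998, 0.3083, 0.0939]
orientation: [-3.141, -0.0, 2.23]
force: [0.7, -0.5, -0.6]
gripper_width: 0.0457
grasp_force: 0.0
```

>>> apply_moves(offset=[[0,0,-20],[0,0,-40],[0,0,-40],[0,0,-40],[0,0,0]], yaw=[0,0,0,0,0])

```text
t: 13.1
ee_pos: [0.4008, 0.3091, 0.2366]
orientation: [3.137, -0.001, 2.23]
force: [-1.0, -0.4, -1.4]
gripper_width: 0.0463
grasp_force: 0.0
```

```bash
python3 -c "
from h import *
st()
go([.468,.0865,.235],1.54,8)
for z in(0,.06,.12):print([ray('top',u,z).round(3).tolist() for u in((411,177),(345,145),(300,125))])
"
```

```text
t 13.1 r 0.1177 th 0.681 yaw-1.54 0.69 z 0.2366 F [-1.  -0.4 -1.4] 0.046266153288882624 0.0
[[-27, -10, 0], [-28, -8, 0], [-29, -6, 0], [-29, -3, 0], [-29, -1, 0], [-29, 2, 0], [-29, 4, 0], [-28, 7, 0]] [np.float64(0.086), np.float64(0.086), np.float64(0.086), np.float64(0.086), np.float64(0.086), np.float64(0.086), np.float64(0.086), np.float64(0.086)]
[[0.493, -0.32, 0.0], [0.581, -0.126, 0.0], [0.636, 0.004, 0.0]]
[[0.483, -0.298, 0.06], [0.567, -0.115, 0.06], [0.619, 0.008, 0.06]]
[[0.474, -0.277, 0.12], [0.553, -0.104, 0.12], [0.602, 0.013, 0.12]]
```

>>> apply_moves(offset=[[-27,-10,0],[-28,-8,0],[-29,-6,0],[-29,-3,0],[-29,-1,0],[-29,2,0],[-29,4,0],[-28,7,0]], yaw=[0.086,0.086,0.086,0.086,0.086,0.086,0.086,0.086], gripper=0)

```text
t: 14.1
ee_pos: [0.4677, 0.0832, 0.234]
orientation: [3.141, 0.0, 1.536]
force: [-0.3, 0.0, -0.2]
gripper_width: 0.0941
grasp_force: 0.0
```

>>> apply_moves(offset=[[0,0,0],[0,0,0]], yaw=[0,0])

```text
t: 14.35
ee_pos: [0.4672, 0.0851, 0.2339]
orientation: [-3.141, 0.0, 1.541]
force: [-0.1, 1.3, -0.5]
gripper_width: 0.0939
grasp_force: 0.0
```

```bash
python3 -c "
from h import *
s=sense();print(s['ee_pos'],s['orientation'],s['gripper_width'],s['joint_pos'])
p=camera_params('wrist');im=save('wrist','w5.png')
for n in('stain_bottle','jaw_lip','dish'):print(n,[(d['bbox'],round(d['confidence'],2)) for d in find_in(n,'wrist')][:3])
print('cap pred',proj('wrist',[.468,.0865,.134],p))
go([.468,.0865,.082],1.54,5)
"
```

```text
[0.46718911 0.08509233 0.23387051] [-3.14139235e+00  1.22158272e-04  1.54145265e+00] 0.09385600901581836 [-0.70733654  0.14841584  0.50987786  1.98120356 -0.08407806  1.03240754
 -0.18829528]
stain_bottle [([255.3, 172.8, 305.0, 232.0], 0.81)]
jaw_lip [([265.9, 114.4, 296.8, 168.8], 0.61)]
dish [([232.9, 293.8, 304.6, 325.0], 0.67)]
cap pred [280.22678606 216.8854517 ]
[[0, 0, 30], [0, 0, 30], [0, 0, 30], [0, 0, 30], [0, 0, 30]] [np.float64(0.001), np.float64(0.001), np.float64(0.001), np.float64(0.001), np.float64(0.001)]
```

View pics/w5.png

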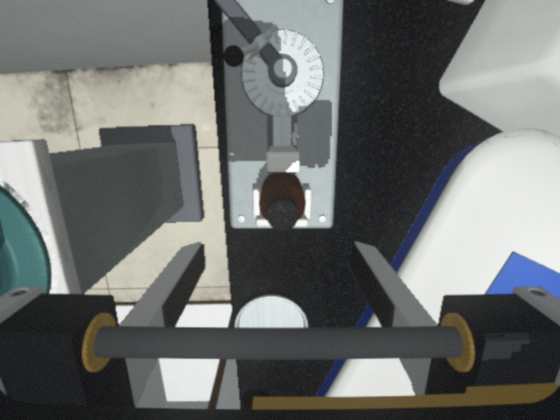

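The cap at (282,212) is centred between the fingers, and the jaw lip behind it (283,160) is clear of the bottle. The pawl ball is on the loosen side at (234,55). I go down.

>>> apply_moves(offset=[[1,1,40],[0,0,40],[0,0,30],[0,0,25],[0,0,17],[0,0,0]], yaw=[0,0,0,0,0,0])

```text
t: 15.3
ee_pos: [0.4677, 0.0861, 0.0814]
orientation: [-3.14, 0.001, 1.542]
force: [0.4, 0.4, 0.9]
gripper_width: 0.0939
grasp_force: 0.0
```

>>> apply_moves(offset=[[0,0,0],[0,0,0],[0,0,0],[0,0,0],[0,0,0]], yaw=[0,0,0,0,0], gripper=255, newtons=15)

```text
t: 15.92
ee_pos: [0.4684, 0.0861, 0.0821]
orientation: [3.141, -0.0, 1.542]
force: [1.1, -0.3, 0.7]
gripper_width: 0.0472
grasp_force: 1.5
```

>>> apply_moves(offset=[[0,0,0],[0,0,0],[0,0,-5],[0,0,-15],[0,0,-25],[0,0,-25],[0,0,-25],[0,0,0]], yaw=[0,0,0,0,0,0,0,0])

```text
t: 16.92
ee_pos: [0.4685, 0.0863, 0.1784]
orientation: [3.14, -0.001, 1.542]
force: [-0.2, 0.4, -2.5]
gripper_width: 0.0473
grasp_force: 15.0
```

```bash
python3 -c "
from h import *
st();s=sense();print(s['ee_pos'])
q=s['ee_pos']
go([.450,-.1225,q[2]],0.1,12)
im=save('wrist','w6.png')
print([(d['bbox'],round(d['confidence'],2)) for d in find_in('stain_bottle','wrist')][:3])
"
```

```text
t 16.925 r 0.1292 th 3.146 yaw-1.54 0.002 z 0.1784 F [-0.2  0.4 -2.5] 0.047342684950751696 14.981776094064116
[0.46850188 0.08627776 0.17840812]
[[-17, -1, 0], [-17, 1, 0], [-17, 3, 0], [-17, 5, 0], [-16, 7, 0], [-15, 9, 0], [-14, 11, 0], [-12, 12, 0], [-11, 14, 0], [-9, 15, 0], [-7, 16, 0], [-5, 17, 0]] [np.float64(0.12), np.float64(0.12), np.float64(0.12), np.float64(0.12), np.float64(0.12), np.float64(0.12), np.float64(0.12), np.float64(0.12), np.float64(0.12), np.float64(0.12), np.float64(0.12), np.float64(0.12)]
[([233.3, 206.9, 322.6, 327.6], 0.56)]
```

>>> apply_moves(offset=[[-17,-1,0],[-17,1,0],[-17,3,0],[-17,5,0],[-16,7,0],[-15,9,0],[-14,11,0],[-12,12,0]], yaw=[0.12,0.12,0.12,0.12,0.12,0.12,0.12,0.12])

```text
t: 18.02
ee_pos: [0.4547, -0.0527, 0.176]
orientation: [-3.141, 0.002, 0.578]
force: [1.0, -0.1, -1.1]
gripper_width: 0.0468
grasp_force: 15.0
```

>>> apply_moves(offset=[[-11,14,0],[-9,15,0],[-7,16,0],[-5,17,0],[0,0,0],[0,0,0]], yaw=[0.12,0.12,0.12,0.12,0,0])

```text
t: 18.77
ee_pos: [0.45, -0.1218, 0.1764]
orientation: [3.142, 0.001, 0.104]
force: [-0.0, -0.4, -1.4]
gripper_width: 0.0472
grasp_force: 15.0
```

```bash
python3 -c "
from h import *
st();s=sense();print(s['ee_pos'],s['orientation'])
save('scene','s1.png');t=save('top','t5.png')
print([(d['bbox'],round(d['confidence'],2)) for d in find_in('dish','top')][:3],[(d['bbox'],round(d['confidence'],2)) for d in find_in('stain_bottle','scene')][:3])
p=camera_params('scene');q=s['ee_pos'];z=q[2]-.0521
print('bottle pred',[proj('scene',[q[0],q[1],z+h],p).round() for h in(0,.104)],'dish',proj('scene',[.45,-.1225,.008],p))
im=cv2.imread('pics/s1.png');cv2.imwrite('pics/s1c.png',cv2.resize(im[150:330,220:420],None,fx=3,fy=3,interpolation=2))
"
```

```text
t 18.775 r 0.3379 th 3.108 yaw-1.54 -1.436 z 0.1764 F [-0.  -0.4 -1.4] 0.04723360029575618 14.981754426844418
[ 0.45003014 -0.12178129  0.17643741] [3.14157684e+00 1.15669499e-03 1.04469508e-01]
[([324.7, 189.6, 348.6, 208.2], 0.73)] [([331.6, 199.9, 353.4, 244.2], 0.74), ([191.6, 178.0, 208.2, 211.4], 0.58)]
bottle pred [array([341., 238.]), array([344., 202.])] dish [337.55412797 273.93113558]
```

View pics/s1c.png

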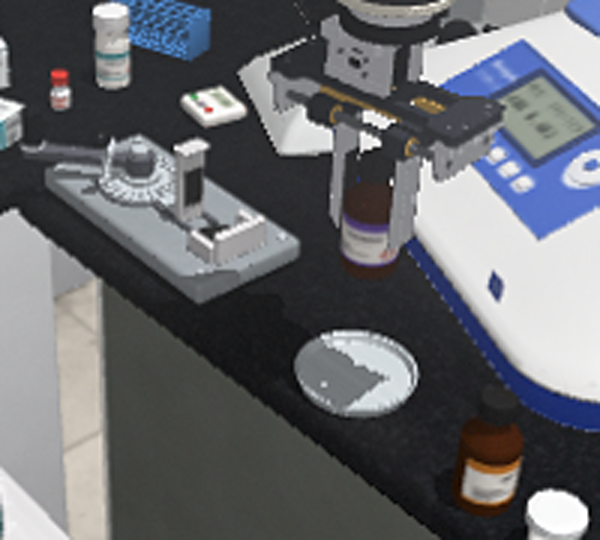

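The crop shows the bottle upright in the gripper above the dish, which is at crop (356,372). The clamp is empty with its jaw open. I lower it.

>>> apply_moves(offset=[[0,0,25],[0,0,30],[0,0,30],[0,0,20],[0,0,10],[0,0,2],[0,0,0]], yaw=[0,0,0,0,0,0,0])

```text
t: 19.85
ee_pos: [0.4507, -0.1224, 0.0605]
orientation: [3.141, -0.001, 0.102]
force: [0.2, -0.2, -1.0]
gripper_width: 0.0468
grasp_force: 15.0
```

>>> apply_moves(offset=[[0,0,1],[0,0,1],[0,0,0]], yaw=[0,0,0])

```text
t: 20.23
ee_pos: [0.4504, -0.1223, 0.0581]
orientation: [3.142, -0.0, 0.102]
force: [-0.0, 0.6, -1.0]
gripper_width: 0.0469
grasp_force: 15.0
```

>>> apply_moves(offset=[[0,0,1],[0,0,0.5],[0,0,0]], yaw=[0,0,0])

```text
t: 20.6
ee_pos: [0.4503, -0.1224, 0.0565]
orientation: [3.142, 0.0, 0.102]
force: [0.2, 0.8, -0.9]
gripper_width: 0.0466
grasp_force: 15.0
```

>>> apply_moves(offset=[[0,0,0.5],[0,0,0.5],[0,0,0]], yaw=[0,0,0])

```text
t: 20.98
ee_pos: [0.4506, -0.1226, 0.056]
orientation: [-3.141, -0.001, 0.101]
force: [-3.7, 1.3, 14.7]
gripper_width: 0.0468
grasp_force: 15.0
```

Contact at TCP z = 0.056, as expected. I release and go up.

>>> apply_moves(offset=[[0,0,-0.5],[0,0,0]], yaw=[0,0])

```text
t: 21.22
ee_pos: [0.4504, -0.1224, 0.0561]
orientation: [3.141, -0.0, 0.102]
force: [0.3, -0.1, 4.3]
gripper_width: 0.0469
grasp_force: 15.0
```

>>> apply_moves(offset=[[0,0,0],[0,0,0],[0,0,0],[0,0,0]], yaw=[0,0,0,0], gripper=30)

```text
t: 21.72
ee_pos: [0.4503, -0.1224, 0.056]
orientation: [3.141, 0.0, 0.102]
force: [-0.3, -0.0, -0.0]
gripper_width: 0.0816
grasp_force: 0.0
```

>>> apply_moves(offset=[[0,0,-20],[0,0,-40],[0,0,-40],[0,0,-40],[0,0,-40],[0,0,0],[0,0,0]], yaw=[0,0,0,0,0,0,0])

```text
t: 22.6
ee_pos: [0.4501, -0.1221, 0.2355]
orientation: [-3.141, 0.0, 0.102]
force: [-0.8, 0.2, 0.4]
gripper_width: 0.0828
grasp_force: 0.0
```

```bash
python3 -c "
from h import *
st()
im=save('scene','s2.png')
print([(d['bbox'],round(d['confidence'],2)) for d in find_in('stain_bottle','scene')][:3])
p=camera_params('scene')
print([proj('scene',[.4505,-.1225,h],p).round(1) for h in(.004,.108)])
im=cv2.imread('pics/s2.png');cv2.imwrite('pics/s2c.png',cv2.resize(im[150:330,220:420],None,fx=3,fy=3,interpolation=2))
"
```

```text
t 22.6 r 0.3382 th 3.108 yaw-1.54 -1.438 z 0.2355 F [-0.8  0.2  0.4] 0.08279385149679934 0.0
[([327.3, 242.7, 349.8, 279.0], 0.86), ([227.3, 189.0, 320.5, 250.6], 0.73), ([250.3, 193.1, 257.8, 210.6], 0.72)]
[array([337.6, 275. ]), array([340.7, 243. ])]
```

View pics/s2c.png

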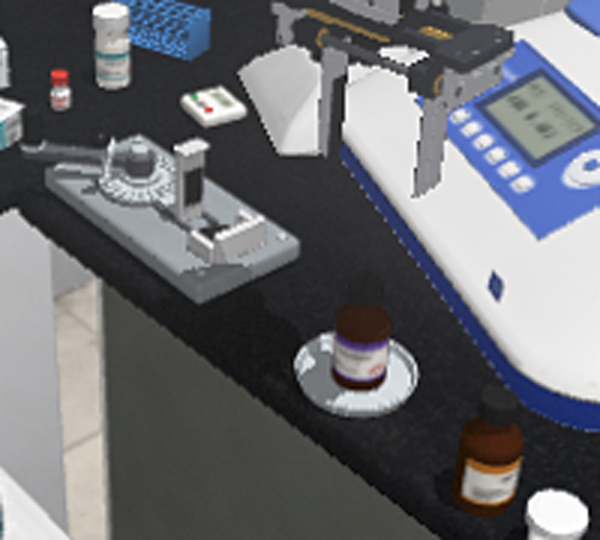

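The bottle stands upright in the dish at crop (360,345). The jaw is open, the spare bottle is where it was, and the gripper is clear.

```bash
python3 -c "
from plant import *
print(close_job())"
```

```text
the job is handed in; nothing more can be done
None
```

The stain bottle stands upright in the steel dish, the clamp jaw is open (about 15.8 mm back by my camera measurement), the spare bottle and carton were not touched, and the job was handed in at about 22.6 s; no verdict was returned.

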